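Swing the code reader over the black housing and start it

ROBOT

A 6-joint arm with a two-finger parallel gripper is mounted at the origin on the work surface. World frame = base frame: x ahead of the robot, y to its left, z up, the work surface at z = 0. Lengths are in m, angles in degrees, forces in N, time in s.
With the tool pointing down it reaches from about 0.425 to 1.125 m from the base axis. Payload 14.9 kg.
Tool frame: the origin (TCP) lies between the finger pads; the fingertips stand 8 mm ahead of it and the grasp point (between the pads) lies 11 mm behind it; z points along the fingers, y is the line along which they close (so a half turn about z gives the same grasp; the last joint's range is limited). The gripper opens to 91 mm and grips with 3 to 60 N. Pads are 32 mm wide; open, the fingers measure 118 mm over their backs; the gripper's body (76 mm by 178 mm) begins 60 mm behind the grasp point.
Start: joints at [73.15, 21.709, 99.362, -0, 58.929, -1.908], TCP at [0.181, 0.676, 0.222] pointing down, gripper open.
Joint ranges: [-158.91, 158.91], [-42.39, 125.64], [0.06, 152.35], [-60.88, 240.88], [17.5, 164.5], [-176.32, 176.32]. Speed limits (degrees/s): [108.29, 108.29, 136.94, 180, 180, 180].

INTERFACE

Orientations are given as [roll, pitch, yaw] about the fixed x, y, z axes, in that order (R = Rz(yaw) Ry(pitch) Rx(roll)).
In Python, from rig import arm gives the robot as it stands.
- The arm moves only by the shell command python3 -m pendant 'ROWS'. ROWS is JSON, one flat list of numbers, 7 for each row, row after row: the shift along the tool's x, y, z in cm, then the turn, a rotation vector about the tool's x, y, z in rad, then the closure, from -1 (fully open) to 1 (shut). In form: [x, y, z, rx, ry, rz, grip, x, y, z, rx, ry, rz, grip, ...]. A call has 1 to 20 rows; each row is the pose to reach, as a shift and turn from the pose commanded when the call began, along the tool's axes at that moment; what a row does not reach only later rows make up. A row lasts 1/8 s, in which the tool goes at most 62.5 mm and 10.7 degrees, less where a joint would pass 70% of its speed; a pose out of reach is approached as far as the arm can. A call with a gripper value outside its range is refused whole. The fingers move at their own pace and stop on an object; the grip force is fixed at half the most. Time passes only in rows, so rows that repeat a pose let the fingers close. It gives the time, the measured TCP pose, the force, the opening and the grip force at its end, in the units of the state.
- arm.get_obs(): the state, without advancing time (a new reading comes with each control period).
- arm.grab_frame(name): name is "side" or "top"; returns a dict with "image" (384x512x3 uint8, red, green, blue), "mtx" (3x3 intrinsics, pixels), "world_to_cam" (4x4, takes a point from world to camera coordinates). Camera axes: x right, y down, z forward; pixel columns grow to the right and rows downward; lengths in m; the calibration is good to about 2 mm. A picture is of the moment at which its call begins. There is no depth.
- arm.close_job(): hands the job in; it is judged then, once.
The state is a dict: "time": time; "qpos": joint angles; "qvel": joint speeds; "effort": joint torques, N m; "position": TCP position; "tool_rot": TCP orientation; "ft_force": force on the tool from outside, world axes, zero at the start; "torque": the same for the moment, N m; "finger_gap": finger opening in m; "grip_force": force on a finger pad.
Only numpy, scipy, OpenCV 4.12 (cv2) and the standard library are available. Lean on these libraries where they do the work, as an engineer would, in place of code of your own. Each camera call takes 0.05 s, during which the arm holds its last target. There are 200 camera calls.

TASK

Gently push the side of the swinging reader arm with a fingertip, without gripping it, until the blue code reader on its end is centred right over the black housing, wherever that lies in the yellow nests, and leave it there. Then press the green start button fully down once the reader is in place and let it spring back. Do not press the red stop button, and leave the housings, the parts bin and the screwdriver where they lie.

Things in the scene. Friction and masses are not known exactly. Their poses are not given: they have to be found in the camera images.
- fixture: Origin: on the table, on the axis about which the reader arm swings. Fixed white T-shaped plate with three yellow nests (100 x 80 mm, rims 36 mm above the table) centred 140 mm from the axis: to the left, to the right and away from the robot. Its axes: -x towards the robot within 0.3 rad, +y to the left nest, z up (the plate's axes). Hub on the axis: 40 mm across, top 106 mm above the table.
- reader_arm (a joint): Arm angle, rad. 0: boom along the plate's -x (to the robot); grows anticlockwise from above: reader over the right-hand (-y) nest at +1.57, the far nest at +3.14 or -3.14, the left-hand (+y) nest at -1.57. Range +-3.6. Friction of 0.15 N m (2 N at mid-boom) holds it where it is left; no spring, hardly any coasting. Starts within +-0.6, over no nest.
- boom_mid (a point): Point on the boom 85 mm from the pivot axis, mid-section, 85 mm above the table: the place to push sideways. The boom is a level aluminium bar, 18 mm wide, 72 to 97 mm above the table, bare from 20 mm (hub) to 117 mm (reader) from the axis. Under its path all is lower than 46 mm except the post on the axis, so a finger may reach down beside it.
- reader (a point): Centre of the lens on the underside of the code reader, 140 mm from the pivot axis and 57 mm above the table. The reader is a blue upright cylinder, 46 mm across, on the end of the boom; its top, with an orange dot, is 115 mm above the table.
- black_housing_top (a point): Centre of the top face of the black housing (70 x 50 x 20 mm), loose in one of the three nests, with its top 45 mm above the table. Its centre lies 140 mm from the pivot axis, within 2 mm. The reader passes 12 mm above it.
- white_housing_top (a point): Centre of the top face of the white housing (70 x 50 x 20 mm), loose in another of the three nests; leave it alone. The third nest is empty.
- start_top (a point): Centre of the top of the green start button, 30 mm across, on a fixed grey control box (180 x 100 x 45 mm, to the left of the fixture). The two buttons stand 80 mm apart on the box and may be either way round. It is pressed straight down.
- start (a joint): Travel of the green start button, m: 0 up, 0.006 fully down. A spring pushes it back; fully down takes 5 N.
- stop_top (a point): Centre of the top of the red stop button, 30 mm across, in a yellow housing on the same box; leave it alone.
- stop (a joint): Travel of the red stop button, m: 0 up, 0.006 down.
- parts_bin: Loose open blue bin, 130 x 100 x 60 mm, origin under its centre, standing on the table beyond the control box; leave it alone.
- driver: Loose screwdriver with a blue handle, lying on the table at the right; origin below its middle; leave it alone.
Things that resemble listed ones, but are neither listed nor needed, are in the scene too. Leave any pink look-alike of the part that bears black_housing_top alone.

How it is judged (in metres and radians):
On the way, in this order (a step that is already met when the one before it is completed fails the run):
1. the reader stands still, centred over the black housing (horizontal distance between reader and black_housing_top below 0.014 m and velocity of joint reader_arm between -0.05 and 0.05 rad/s), for 0.3 s.
2. the green start button is pressed down with the reader in place (horizontal distance between reader and black_housing_top below 0.014 m and value of joint start above 0.0045 m), for 0.05 s.
At the end, for the whole second after the job is handed in: Reader lens within 14 mm, seen from above, of the black housing's centre and at rest; green button pressed (over 4.5 of 6 mm) after that and up again; red button up; housings within 10 mm, bin and screwdriver within 20 mm of where they started (all of step 1 and value of joint each of start, stop below 0.0015 m and distance of each of black_housing_top, white_housing_top from where it was at the start of the episode below 0.01 m and distance of each of parts_bin, driver from where it was at the start of the episode below 0.02 m); the robot touches nothing.
It fails at once if the fingers grip the reader arm or shove it or its fixture hard (over 18 N) (contact force between the fingers and fixture above 18 N).
It fails at once if the red stop button is pressed (2.5 mm or more) (value of joint stop above 0.0025 m).
It fails at once if the green button is pressed while the reader is not over the black housing (value of joint start above 0.003 m and not (horizontal distance between reader and black_housing_top below 0.014 m)).
It fails at once if a housing is moved or lifted by more than 10 mm (distance of any of black_housing_top, white_housing_top from where it was at the start of the episode above 0.01 m).
It fails at once if the parts bin or the screwdriver is moved by more than 20 mm (distance of any of parts_bin, driver from where it was at the start of the episode above 0.02 m).
It also fails if it takes over 58 s, if anything falls off the work surface, if the arm or the gripper's body presses on something with over 40 N, if the wrist force passes 120 N, or if a joint passes its speed limit or range.

## Working session

There is one attempt and no reset: what is moved stays moved. The work goes in short steps, Python scripts to look and compute and a shell command to move; the robot and the scene stay as the last step left them, time stands still between calls to the robot, and variables do not carry over. Pictures are saved under pics/ and viewed, at most 10 in all, crops included, and the job is handed in when it is done.

```bash
ls; mkdir -p pics; python3 - <<'E'
from rig import arm
import cv2
for n in("top","side"):
    f=arm.grab_frame(n); cv2.imwrite(f"pics/{n}0.png",f["image"][:,:,::-1])
    print(n,f["mtx"].round(1).tolist(),f["world_to_cam"].round(3).tolist())
o=arm.get_obs();print(o["position"],o["tool_rot"],o["time"])
E
```

```text
pics
top [[488.0, 0.0, 258.0], [0.0, 488.0, 185.9], [0.0, 0.0, 1.0]] [[0.026, -1.0, 0.011, -0.113], [-0.997, -0.027, -0.069, 0.559], [0.069, -0.009, -0.998, 1.417], [0.0, 0.0, 0.0, 1.0]]
side [[373.8, 0.0, 256.8], [0.0, 373.8, 193.9], [0.0, 0.0, 1.0]] [[-0.981, -0.193, 0.007, 0.524], [-0.137, 0.674, -0.726, 0.196], [0.135, -0.713, -0.688, 1.122], [0.0, 0.0, 0.0, 1.0]]
[0.18040498 0.67599002 0.221376  ] [-1.79944109e+02 -5.01514548e-04  1.65057208e+02] 0.1
```

View pics/top0.png

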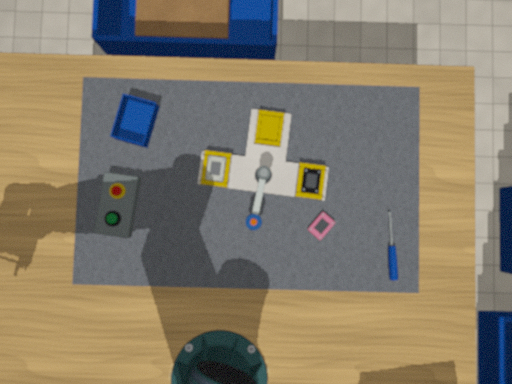

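View pics/side0.png

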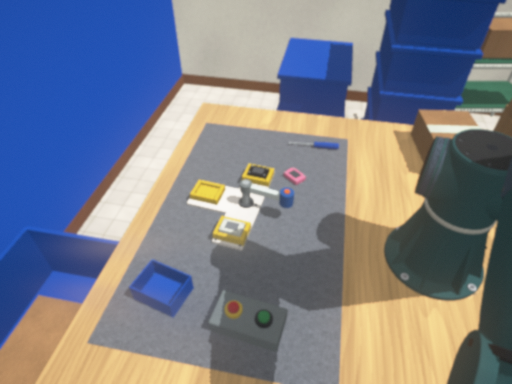

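The top view shows these candidates:
- **Housing:** black one in the right-hand nest (312,181), white one in the left nest (216,168), and a loose pink look-alike (321,224). I choose the one at (312,181).
- **Buttons:** green (112,218) is the nearer one; red in the yellow housing is at (117,190).
- **Reader:** orange dot at (254,222), with the hub at (263,174).

Next I'll measure these and check the choice in a crop.

```bash
cat > h.py <<'E'
import numpy as np, cv2
from rig import arm
def ray(f,px,z):
    T=f["world_to_cam"];R=T[:3,:3];c=-R.T@T[:3,3]
    d=R.T@np.linalg.inv(f["mtx"])@[px[0],px[1],1]
    return c+d*(z-c[2])/d[2]
def mask(im,lo,hi,win):
    h=cv2.cvtColor(im,cv2.COLOR_RGB2HSV);m=cv2.inRange(h,lo,hi)
    w=np.zeros_like(m);x,y,r=win;w[y-r:y+r,x-r:x+r]=255
    return m&w
def cen(m):
    n,l,s,c=cv2.connectedComponentsWithStats(m)
    if n<2: return None,0
    i=1+np.argmax(s[1:,4]);return c[i],s[i,4]
def rect(m):
    c=max(cv2.findContours(m,0,2)[0],key=cv2.contourArea);return cv2.minAreaRect(c)
E
python3 - <<'E'
from h import *
f=arm.grab_frame("top");im=f["image"]
def show(n,px,z): print(n,np.round(px,1),ray(f,px,z).round(4))
m=mask(im,(0,0,0),(179,255,70),(312,181,12));r=rect(m);print(r);show("black",r[0],.045)
for n,w in(("R",(312,181,20)),("L",(216,168,22)),("F",(269,127,22))):
    m=mask(im,(20,120,60),(35,255,255),w);r=rect(m);print(n,r[1:]);show(n,r[0],.036)
for n,lo,hi,w,z in(("green",(45,80,30),(85,255,255),(112,218,14),.06),("red",(0,150,60),(8,255,255),(117,190,14),.06),("reader",(100,100,50),(125,255,255),(254,222,14),.115),("odot",(3,120,100),(18,255,255),(254,222,10),.115)):
    p,a=cen(mask(im,lo,hi,w));print(a);p is not None and show(n,p,z)
c=im[100:240,190:340]
d=im[170:250,90:150]
g=np.hstack([cv2.resize(c,(536,500),interpolation=2),cv2.resize(cv2.copyMakeBorder(d,0,70-10,0,0,0),(200,500),interpolation=2)])
cv2.imwrite("pics/c1.png",g[:,:,::-1])
s=arm.grab_frame("side");im=s["image"]
p,a=cen(mask(im,(45,80,30),(85,255,255),(263,318,14)));print("side green",p,a,ray(s,p,.06))
p,a=cen(mask(im,(0,150,60),(8,255,255),(233,309,14)));print("side red",p,a,ray(s,p,.06))
E
```

```text
((310.7461853027344, 180.53079223632812), (15.504340171813965, 22.450286865234375), 7.125016689300537)
black [310.7 180.5] [ 0.5798 -0.2508  0.045 ]
R ((26.04729461669922, 34.9777946472168), 7.125016689300537)
R [310.2 180.4] [ 0.5809 -0.2502  0.036 ]
L ((26.7286376953125, 35.0724983215332), 8.130102157592773)
L [215.5 168.2] [0.6091 0.0269 0.036 ]
F ((25.45584487915039, 34.223968505859375), 8.13010311126709)
F [269.  127.3] [ 0.7341 -0.1261  0.036 ]
127
green [111.4 218.1] [0.4563 0.3156 0.06  ]
48
red [116.1 190.2] [0.5357 0.3061 0.06  ]
147
reader [253.3 221.6] [ 0.457  -0.0874  0.115 ]
27
odot [253.1 221.5] [ 0.4573 -0.0869  0.115 ]
side green [263.38016529 316.47933884] 121 [0.45635453 0.31450005 0.06      ]
side red [235.  303.5] 2 [0.5329917  0.29375126 0.06      ]
```

View pics/c1.png

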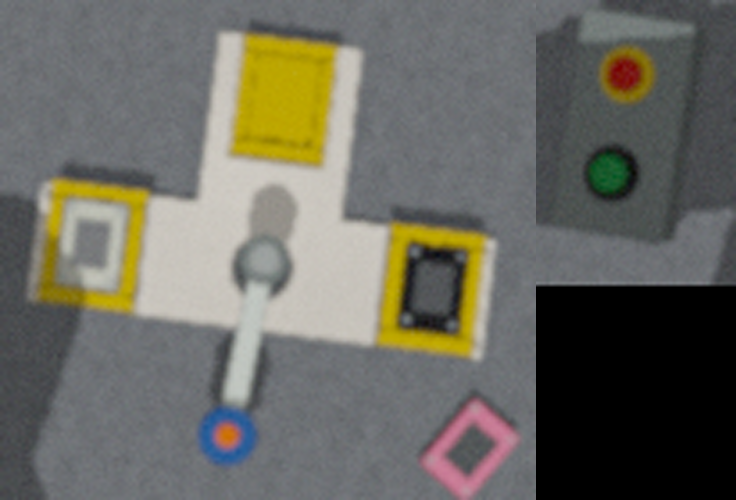

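The crop confirms it: the black housing is in the right-hand nest, the pink part lies outside the nests, and green is the near button. The boom needs about +94° anticlockwise, pushed from its left side.

```bash
cat >> h.py <<'E'
def tr(pts,yaws=None):
    "world targets -> rows in the current tool frame (cm, rz)"
    o=arm.get_obs();from scipy.spatial.transform import Rotation as Ro
    R=Ro.from_euler("xyz",o["tool_rot"],degrees=True)
    for i,p in enumerate(pts):
        d=R.inv().apply(np.array(p)-o["position"])*100
        rv=[0,0,0] if yaws is None else (R.inv()*Ro.from_euler("xyz",[180,0,yaws[i]],degrees=True)).as_rotvec()
        print(d.round(2),np.round(rv,3))
AX=np.array([.595,-.1117])
def arc(a,d,r=.085,z=.070):
    a=np.radians(a);return [*(AX+r*np.array([np.cos(a),np.sin(a)])-d*np.array([-np.sin(a),np.cos(a)])),z]
E
python3 - <<'E'
from h import *
tr([arc(170,.045,z=.15)],[80])
E
```

```text
[-51.51 -61.67   7.19] [-1.000e-03  0.000e+00  1.485e+00]
```

```bash
python3 -m pendant '[-51.5,-61.7,7.2,0,0,1.485,1, -51.5,-61.7,7.2,0,0,1.485,1, -51.5,-61.7,7.2,0,0,1.485,1, -51.5,-61.7,7.2,0,0,1.485,1, -51.5,-61.7,7.2,0,0,1.485,1, -51.5,-61.7,7.2,0,0,1.485,1, -51.5,-61.7,7.2,0,0,1.485,1, -51.5,-61.7,7.2,0,0,1.485,1, -51.5,-61.7,7.2,0,0,1.485,1, -51.5,-61.7,7.2,0,0,1.485,1, -51.5,-61.7,7.2,0,0,1.485,1, -51.5,-61.7,7.2,0,0,1.485,1, -51.5,-61.7,7.2,0,0,1.485,1, -51.5,-61.7,7.2,0,0,1.485,1, -51.5,-61.7,7.2,0,0,1.485,1, -51.5,-61.7,7.2,0,0,1.485,1, -51.5,-61.7,7.2,0,0,1.485,1, -51.5,-61.7,7.2,0,0,1.485,1]'
python3 - <<'E'
from h import *
print(arm.get_obs()["position"],arm.get_obs()["tool_rot"])
f=arm.grab_frame("side");cv2.imwrite("pics/s2.png",cv2.resize(f["image"][100:280,120:380],(780,540),interpolation=2)[:,:,::-1])
tr([arc(170,.045,z=.07)],[80])
E
```

```text
time: 2.45
position: [0.519, -0.052, 0.1501]
tool_rot: [180.0, -0.0, 80.0]
ft_force: [-0.1, -0.0, 0.3]
finger_gap: 0.0006
grip_force: 0.0
[ 0.51895003 -0.05202911  0.15008681] [ 1.79986427e+02 -4.37080000e-04  8.00276510e+01]
[-0.04  0.02  8.  ] [ 0. -0.  0.]
```

View pics/s2.png

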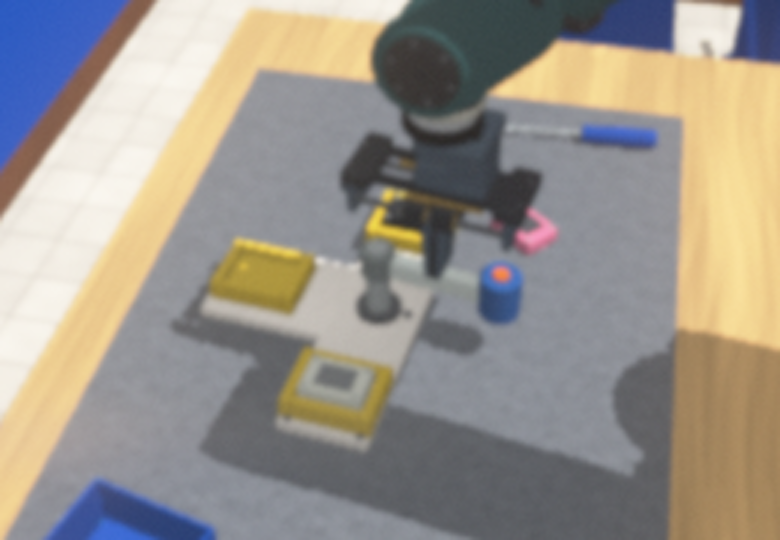

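The closed fingers hang beside the bare boom on its left, and the gripper body is well above the hub and reader. I'll descend, then work out the arc rows.

```bash
python3 -m pendant '[0,0,2.5,0,0,0,1, 0,0,5,0,0,0,1, 0,0,8,0,0,0,1, 0,0,8,0,0,0,1]'
python3 - <<'E'
from h import *
A=[170,170,170]+list(np.arange(175,256,5));D=[.038,.031,.025]+[.025]*17
tr([arc(a,d) for a,d in zip(A,D)],[a-90 for a in A])
E
```

```text
time: 3.0
position: [0.5177, -0.0523, 0.0685]
tool_rot: [-179.8, 0.0, 80.0]
ft_force: [0.2, 0.2, 0.9]
finger_gap: 0.0005
grip_force: 0.0
[-0.71  0.15 -0.15] [-0.004  0.    -0.   ]
[-1.41  0.15 -0.15] [-0.004  0.    -0.   ]
[-2.01  0.15 -0.15] [-0.004  0.    -0.   ]
[-2.76 -0.04 -0.15] [-0.004 -0.    -0.088]
[-3.52 -0.16 -0.15] [-0.004 -0.    -0.175]
[-4.29 -0.21 -0.15] [-0.004 -0.    -0.262]
[-5.07 -0.19 -0.15] [-0.004 -0.001 -0.349]
[-5.84 -0.11 -0.15] [-0.004 -0.001 -0.437]
[-6.59  0.04 -0.15] [-0.003 -0.001 -0.524]
[-7.34  0.25 -0.15] [-0.003 -0.001 -0.611]
[-8.06  0.53 -0.15] [-0.003 -0.001 -0.698]
[-8.75  0.87 -0.15] [-0.003 -0.001 -0.786]
[-9.41  1.27 -0.16] [-0.003 -0.001 -0.873]
[-10.04   1.73  -0.16] [-0.003 -0.002 -0.96 ]
[-10.62   2.24  -0.16] [-0.003 -0.002 -1.047]
[-11.16   2.79  -0.16] [-0.003 -0.002 -1.135]
[-11.64   3.39  -0.16] [-0.003 -0.002 -1.222]
[-12.07   4.04  -0.16] [-0.003 -0.002 -1.309]
[-12.44   4.71  -0.17] [-0.003 -0.002 -1.397]
[-12.76   5.42  -0.17] [-0.003 -0.003 -1.484]
```

```bash
python3 -m pendant '[-0.7,0,0,0,0,0,1, -1.4,0,0,0,0,0,1, -2.0,0,0,0,0,0,1, -2.75,-0.2,0,0,0,-0.088,1, -3.5,-0.3,0,0,0,-0.175,1, -4.3,-0.35,0,0,0,-0.262,1, -5.05,-0.35,0,0,0,-0.349,1, -5.8,-0.25,0,0,0,-0.437,1, -6.6,-0.1,0,0,0,-0.524,1, -7.3,0.1,0,0,0,-0.611,1, -8.05,0.4,0,0,0,-0.698,1, -8.75,0.7,0,0,0,-0.786,1, -9.4,1.1,0,0,0,-0.873,1, -10.0,1.6,0,0,0,-0.96,1, -10.6,2.1,0,0,0,-1.047,1, -11.15,2.65,0,0,0,-1.135,1, -11.65,3.25,0,0,0,-1.222,1, -12.05,3.9,0,0,0,-1.309,1, -12.45,4.55,0,0,0,-1.397,1, -12.45,4.55,0,0,0,-1.397,1]'
python3 - <<'E'
from h import *
f=arm.grab_frame("top");cv2.imwrite("pics/t3.png",cv2.resize(f["image"][90:290,150:410],(780,600),interpolation=2)[:,:,::-1])
s=arm.grab_frame("side");cv2.imwrite("pics/s3.png",cv2.resize(s["image"][100:280,120:380],(780,540),interpolation=2)[:,:,::-1])
o=arm.get_obs();print(o["position"],o["tool_rot"],o["ft_force"])
E
```

```text
time: 5.5
position: [0.5424, -0.1837, 0.0703]
tool_rot: [-180.0, 0.0, 160.0]
ft_force: [0.6, -0.3, -0.7]
finger_gap: 0.0003
grip_force: 0.0
[ 0.54203074 -0.18327281  0.07014373] [-1.79998396e+02  2.12596992e-02  1.59880300e+02] [-0.02721306 -0.57757043 -1.21049156]
```

View pics/t3.png

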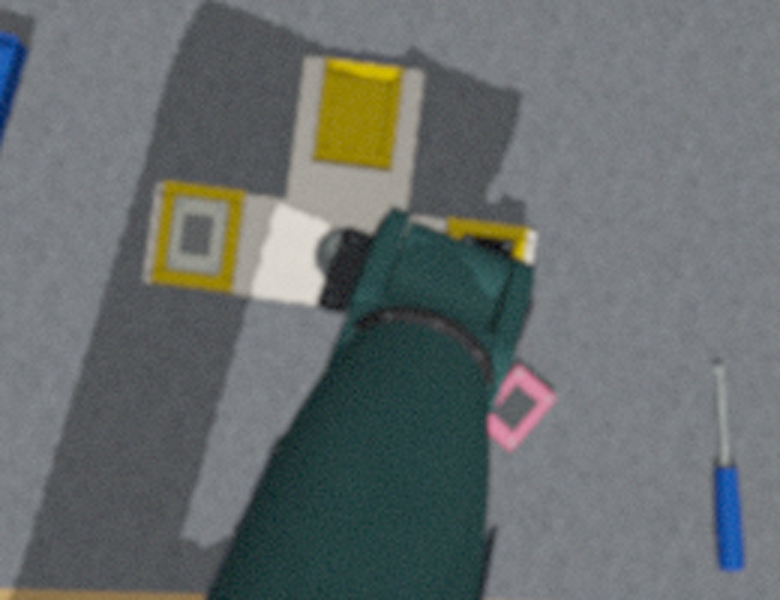

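View pics/s3.png

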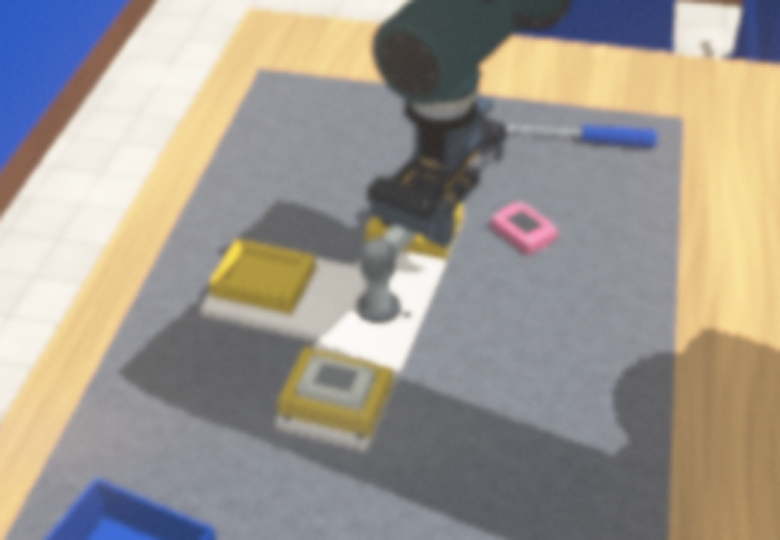

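The boom has swung to about the expected angle, but the wrist hides the reader. I'll back off and look.

```bash
python3 -m pendant '[2.5,0,0,0,0,0,1, 5,0,-4,0,0,0,1, 8,5,-9,0,0,0,1, 8,10,-12,0,0,0,1, 8,16,-14,0,0,0,1, 8,22,-14,0,0,0,1, 8,22,-14,0,0,0,1]'
cat >> h.py <<'E'
def reader(win):
    f=arm.grab_frame("top");im=f["image"]
    p,a=cen(mask(im,(100,100,40),(125,255,255),win));print("blue",p,a)
    w=ray(f,p,.115);v=w[:2]-AX;print(w,"r",np.hypot(*v),"ang",np.degrees(np.arctan2(v[1],v[0]))%360);return f
E
python3 - <<'E'
from h import *
f=reader((310,185,35));cv2.imwrite("pics/t4.png",cv2.resize(f["image"][90:290,150:410],(780,600),interpolation=2)[:,:,::-1])
o=arm.get_obs();print(o["position"],o["tool_rot"])
E
```

```text
time: 6.48
position: [0.5429, 0.054, 0.2106]
tool_rot: [180.0, 0.1, 160.1]
ft_force: [-0.5, 0.6, -0.6]
finger_gap: 0.0003
grip_force: 0.0
blue [310.36184211 188.60526316] 152
[ 0.55160328 -0.24193075  0.115     ] r 0.137270990014828 ang 251.5704083926855
[0.5424106  0.05289751 0.21020592] [1.79984020e+02 3.14499561e-02 1.60095973e+02]
```

View pics/t4.png

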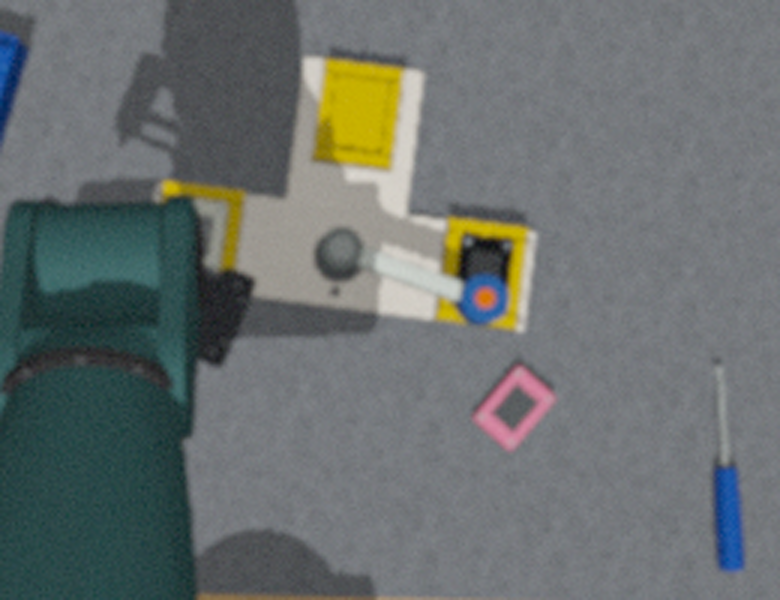

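Now the reader is at 251.6° about the axis, against 263.8° for the housing, so it's 12° short. A command of 250° gave 251.5°, so I'll command 262.3°.

```bash

python3 - <<'E'
from h import *
A=[240,240,240,245,248,250,252,254,256,258,260,261.3,262.3]
P=[arc(240,.05,z=.21),arc(240,.05),arc(240,.025)]+[arc(a,.025) for a in A[3:]]
tr(P,[160,160,160]+[max(a-90,160) for a in A[3:]])
E
```

```text
[-4.140e+00 -2.118e+01  2.000e-02] [0.    0.001 0.002]
[ -4.13 -21.18  14.02] [0.    0.001 0.002]
[ -6.59 -21.62  14.02] [0.    0.001 0.002]
[ -7.3  -21.93  14.02] [0.    0.001 0.002]
[ -7.73 -22.09  14.02] [0.    0.001 0.002]
[ -8.03 -22.19  14.02] [0.    0.001 0.002]
[ -8.32 -22.27  14.02] [ 0.     0.001 -0.033]
[ -8.63 -22.34  14.02] [ 0.     0.001 -0.068]
[ -8.93 -22.4   14.02] [ 0.     0.001 -0.103]
[ -9.23 -22.45  14.02] [ 0.     0.001 -0.138]
[ -9.54 -22.49  14.02] [ 0.     0.001 -0.173]
[ -9.74 -22.51  14.02] [ 0.     0.001 -0.196]
[ -9.89 -22.53  14.02] [ 0.     0.001 -0.213]
```

```bash
python3 -m pendant '[-4.1,-21.2,0,0,0,0,1, -4.1,-21.2,0,0,0,0,1, -4.1,-21.2,0,0,0,0,1, -4.1,-21.2,0,0,0,0,1, -4.1,-21.2,5,0,0,0,1, -4.1,-21.2,10,0,0,0,1, -4.1,-21.2,14,0,0,0,1, -5.5,-21.5,14,0,0,0,1, -6.6,-21.7,14,0,0,0,1, -7.3,-22,14,0,0,0,1, -7.7,-22.1,14,0,0,0,1, -8.0,-22.2,14,0,0,0,1, -8.3,-22.3,14,0,0,-0.033,1, -8.6,-22.3,14,0,0,-0.068,1, -8.9,-22.4,14,0,0,-0.103,1, -9.2,-22.4,14,0,0,-0.138,1, -9.5,-22.5,14,0,0,-0.173,1, -9.7,-22.5,14,0,0,-0.196,1, -9.9,-22.5,14,0,0,-0.213,1, -9.9,-22.5,14,0,0,-0.213,1]'
python3 -m pendant '[2.5,0,0,0,0,0,1, 5,0,-4,0,0,0,1, 8,5,-9,0,0,0,1, 8,10,-12,0,0,0,1, 8,16,-14,0,0,0,1, 8,22,-14,0,0,0,1, 8,22,-14,0,0,0,1]'
python3 - <<'E'
from h import *
f=reader((310,185,35));cv2.imwrite("pics/t5.png",cv2.resize(f["image"][130:230,250:380],(780,600),interpolation=2)[:,:,::-1])
# button tops seen from both views: triangulate green
s=arm.grab_frame("side")
w=(45,80,30),(85,255,255)
a,_=cen(mask(f["image"],*w,(112,218,14)));b,_=cen(mask(s["image"],*w,(263,318,14)));print(a,b)
P=[g["mtx"]@g["world_to_cam"][:3] for g in(f,s)]
X=cv2.triangulatePoints(P[0],P[1],a.reshape(2,1),b.reshape(2,1));G=(X[:3]/X[3]).ravel();print("green",G)
o=arm.get_obs();print(o["position"],o["tool_rot"]);tr([[.4563,.315,.12]])
E
```

```text
time: 9.02
position: [0.5585, -0.1944, 0.07]
tool_rot: [-180.0, 0.0, 172.2]
ft_force: [-1.2, -0.6, 0.0]
finger_gap: 0.0003
grip_force: 0.3
time: 9.9
position: [0.5094, 0.0376, 0.2108]
tool_rot: [180.0, 0.1, 172.4]
ft_force: [-1.0, -1.1, 0.0]
finger_gap: 0.0004
grip_force: 0.0
blue [312.18994413 179.7150838 ] 179
[ 0.57627764 -0.24651392  0.115     ] r 0.13610775152203233 ang 262.09358757482727
[111.4453125 218.1640625] [263.49180328 316.28688525]
green [0.45603766 0.31497521 0.06192151]
[0.50893874 0.03522587 0.21008722] [1.79992900e+02 3.40570682e-02 1.72317989e+02]
[ 8.96 27.02  9.01] [0 0 0]
```

View pics/t5.png

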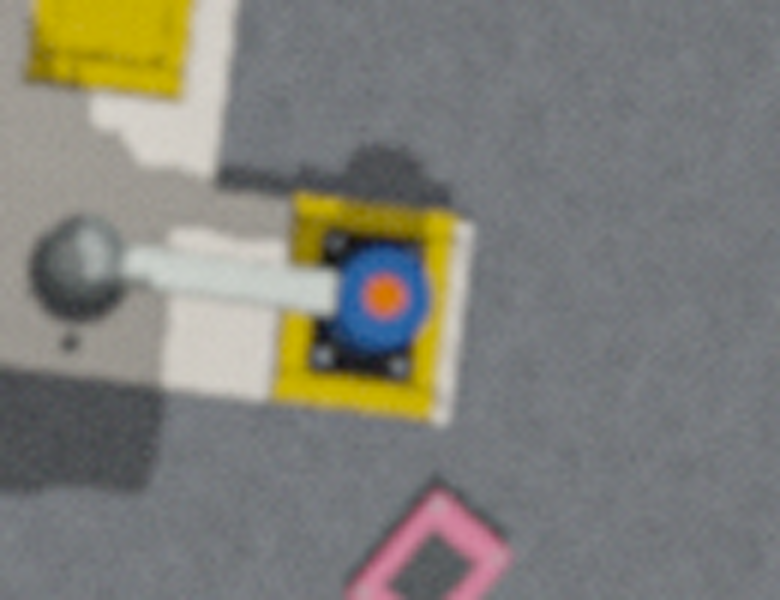

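The reader is about 5 mm from the housing centre, within the 14 mm tolerance and at rest. Next is the green button at (0.456, 0.315), top near z 0.06.

```bash
python3 -m pendant '[3,9,0,0,0,0,1, 6,18,2,0,0,0,1, 9,27,5,0,0,0,1, 9,27,8,0,0,0,1, 9,27,12,0,0,0,1, 9,27,13,0,0,0,1, 9,27,13,0,0,0,1, 9,27,13,0,0,0,1]'
python3 - <<'E'
from h import *
tr([[.456,.315,.07]]);s=arm.grab_frame("side");cv2.imwrite("pics/s6.png",cv2.resize(s["image"][240:380,170:350],(720,560),interpolation=2)[:,:,::-1])
E
```

```text
time: 11.0
position: [0.4571, 0.3133, 0.0808]
tool_rot: [180.0, 0.0, 172.1]
ft_force: [0.7, 0.5, 0.6]
finger_gap: 0.0006
grip_force: 0.0
[0.13 0.15 1.08] [0 0 0]
```

View pics/s6.png

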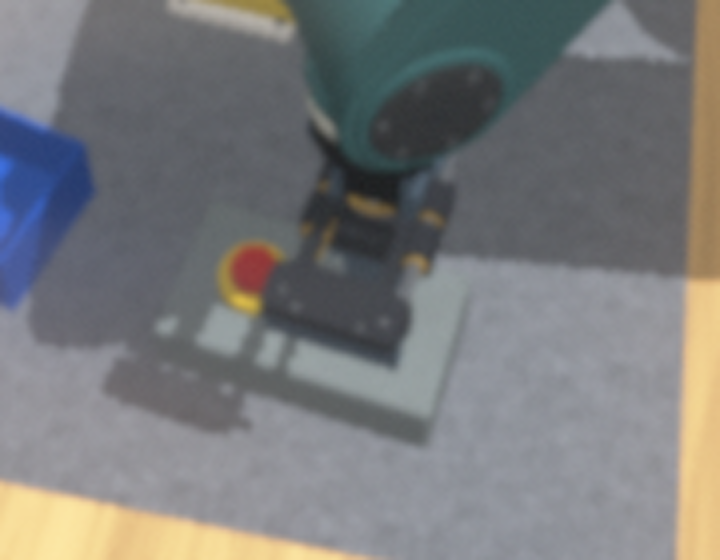

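The hand hides the green button, as it should, and the red one stays clear. I'll press down in small steps, watching the force.

```bash
python3 -m pendant '[0.1,0.1,0.5,0,0,0,1, 0.1,0.1,1.0,0,0,0,1, 0.1,0.1,1.2,0,0,0,1, 0.1,0.1,1.2,0,0,0,1]'
python3 -m pendant '[0,0,0.2,0,0,0,1, 0,0,0.3,0,0,0,1, 0,0,0.3,0,0,0,1]'
```

```text
time: 11.55
position: [0.4561, 0.3154, 0.069]
tool_rot: [180.0, 0.0, 172.2]
ft_force: [-2.2, -5.5, 21.0]
finger_gap: 0.0008
grip_force: 10.2
time: 11.92
position: [0.4563, 0.3155, 0.0683]
tool_rot: [-180.0, 0.0, 172.2]
ft_force: [-16.5, -15.8, 66.7]
finger_gap: 0.0005
grip_force: 33.6
```

That's well bottomed, so I'll ease off in small steps. A force that dies away over several millimetres means the button spring gave, rather than a rigid collar.

```bash
python3 -m pendant '[0,0,-0.4,0,0,0,1, 0,0,-0.4,0,0,0,1, 0,0,-0.4,0,0,0,1]'; python3 -m pendant '[0,0,-0.2,0,0,0,1, 0,0,-0.2,0,0,0,1, 0,0,-0.2,0,0,0,1]'; python3 -m pendant '[0,0,-0.2,0,0,0,1, 0,0,-0.2,0,0,0,1, 0,0,-0.2,0,0,0,1]';python3 -m pendant '[0,0,-1,0,0,0,1, 0,0,-1,0,0,0,1, 0,0,-1,0,0,0,1]'
```

```text
time: 12.3
position: [0.4559, 0.3155, 0.0693]
tool_rot: [180.0, 0.1, 172.2]
ft_force: [3.4, -2.3, 5.9]
finger_gap: 0.0003
grip_force: 3.0
time: 12.68
position: [0.4554, 0.3155, 0.0709]
tool_rot: [180.0, 0.0, 172.2]
ft_force: [2.7, 0.2, 3.9]
finger_gap: 0.0001
grip_force: 1.9
time: 13.05
position: [0.4551, 0.3153, 0.0728]
tool_rot: [-180.0, -0.0, 172.2]
ft_force: [0.8, 0.9, 1.9]
finger_gap: 0.0006
grip_force: 1.4
time: 13.42
position: [0.4551, 0.3152, 0.0829]
tool_rot: [-180.0, -0.0, 172.2]
ft_force: [-0.3, -0.4, 0.8]
finger_gap: 0.0005
grip_force: 0.0
```

The force fell from 5.9 to 3.9 to 1.9 N over 4 mm, which is the button spring, so the button went fully down. I'll retreat and run a final check.

```bash
python3 -m pendant '[0,0,-5,0,0,0,1, 0,0,-10,0,0,0,1, 0,0,-14,0,0,0,1, 0,0,-14,0,0,0,1, 0,0,-14,0,0,0,1, 0,0,-14,0,0,0,1]'
python3 - <<'E'
from h import *
f=reader((310,185,35))
v=ray(f,rect(mask(f["image"],(0,0,0),(179,255,70),(312,181,12)))[0],.045);print("black",v)
print(arm.close_job())
E
```

```text
time: 14.18
position: [0.4547, 0.3149, 0.2214]
tool_rot: [-179.9, -0.1, 172.2]
ft_force: [0.7, 0.8, -0.3]
finger_gap: 0.0004
grip_force: 0.0
blue [312.32777778 179.70555556] 180
[ 0.57631423 -0.24689352  0.115     ] r 0.1364787409459885 ang 262.1307214574602
black [ 0.55496181 -0.24327895  0.045     ]
the job is handed in; nothing more can be done
None
```

The job is handed in at about 14 s: the reader stands at rest about 5 mm from the black housing's centre, and the green button was pressed fully down and released; I saw no contact with the red button or loose parts, but the hand-in returned no verdict.

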